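# Cock the vial reader's sprung carriage onto its stop pin

### The job

Of the two vial readers, take the one whose carriage holds the vial: with the fingertips push its carriage all the way in to the end stop, then let it go so that the spring brings it back onto the stop pin and it stays latched half-way, with the vial between the light-gate posts. Only push the carriage's front face: do not touch or lift the vial, and leave the empty reader and everything else on the bench as they are.

Things in the scene. Friction and masses are not known exactly. Their poses are not given: they have to be found in the camera images.
- reader_a: the vial reader that holds the vial: fixture screwed to the bench, grey bed 240x100x16 mm; on it a bare metal carriage 120 mm long, 92 mm wide, top 59 mm above the bench. Origin on the bench, 115 mm in +x from the push face at home. Its +x is the push direction, away from the robot within 0.2 rad; y left, z up. End plate 58 mm tall and spring barrel at the rear
- reader_b: the second, identical reader, whose carriage pocket is empty; frame as reader_a
- reader_a_push (a point): centre of reader_a's push face, moves with the carriage: its flat black front end, toward the robot, 88 mm wide, 19 to 61 mm above the bench (this point is 40 mm up); push along reader +x. At home it overhangs the bed by 25 mm; in its path lies only the bed (16 mm tall)
- reader_b_push (a point): the same point of reader_b
- reader_a_pin_at (a point): fixed point at reader_a's stop pin, on the right (-y) side: a sprung upright steel pin 8 mm thick on a bracket, top 52 mm above the bench, the pin's knob reaching to 103 mm from the slide's middle (112 mm when pushed out). It rides over a ramped tooth on the carriage's side and springs in behind it by itself; leave it alone
- reader_a_carriage (a joint): travel of reader_a's carriage, m: 0 = home (out, toward the robot), 0.06 = end stop. A spring returns it: 4 N at home, 10 N at the end stop; damping 35 N per m/s; the tooth adds about 5 N from 0.015 to 0.035 (up to 12 N in all). Released beyond about 0.045 it rests back on the stop pin, latched at 0.040; released before 0.037 it goes home. Once latched it does not come home again
- reader_b_carriage (a joint): the same for reader_b
- reader_a_gate (a point): fixed point midway between reader_a's two black light-gate posts (88 mm tall, 104 mm apart across the slide), 73 mm above the bench: in plan, the latched vial stands here
- vial: capped glass vial in reader_a's carriage, 25 mm wide, 51 mm tall, upright in a round pocket 16 mm deep, 96 mm beyond the push face in +x; origin at the centre of its underside, 43 mm above the bench, z up along it; its top is 94 mm above the bench
- weight: brass weight with a knob, 30 mm wide, 47 mm tall, standing between the readers (bystander; origin at the centre of its underside)
- bung: silicone bung, 23 mm, standing near the robot (bystander; origin at the centre of its underside)
- tin: round tin, 52 mm across, 26 mm tall (bystander; origin at the centre of its underside)
- driver: screwdriver, 172 mm long, lying (bystander; origin at the centre of its underside)
- roller: spare pump roller, 22 mm thick, 46 mm long, lying (bystander; origin at the centre of its underside)
- small_vial: capped glass vial, 25 mm wide, 45 mm tall, standing on the bench at the left, in no reader (bystander; origin at the centre of its underside)

How it is judged:
By the outcome, as a careful person would: the job done as asked, in the order asked, and still so for the second after the job is handed in, with the robot touching nothing.
It also fails if it takes over 32 s, if anything falls off the work surface, if the arm or the gripper's body presses on something with over 40 N, if the wrist force passes 120 N, or if a joint passes its speed limit or range.

### The arm

A 6-joint arm with a two-finger parallel gripper is mounted at the origin on a cart in front of the work surface, level with it; the furniture and walls round the work are solid. World frame = base frame: x ahead of the robot, y to its left, z up, the work surface at z = 0. Lengths are in m, angles in rad, forces in N, time in s.
With the tool pointing down it reaches from about 0.3 to 0.875 m from the base axis. Payload 4.2 kg.
Tool frame: the origin (TCP) lies midway between the tips of the shut fingers; the grasp point (between the pads) lies 19 mm behind it; z points along the fingers, y is the line along which they close (so a half turn about z gives the same grasp; the last joint's range is limited). The gripper opens to 85 mm and grips with 20 to 120 N. Pads are 22 mm wide; open, the fingers measure 114 mm over their backs; the gripper's body (76 mm by 85 mm) begins 54 mm behind the grasp point. The pads swing forward as they close: fully open they stand 13 mm farther back than shut.
Start: joints at [-1.263, 0.32, 1.565, -0, 1.257, -0.02], TCP at [0.185, -0.544, 0.231] pointing down, gripper open.
Joint ranges: [-3.11, 3.11], [-0.84, 2.01], [0.21, 2.61], [-1.34, 4.49], [0.05, 2.63], [-2.56, 2.56]. Speed limits (rad/s): [2.57, 2.57, 3.14, 3.14, 3.14, 3.14].

### API

Orientations are given as [roll, pitch, yaw] about the fixed x, y, z axes, in that order (R = Rz(yaw) Ry(pitch) Rx(roll)).
In Python, from rig import status, cams, ctrl, nets gives the robot as it stands.
- The arm moves only by the shell command python3 -m crank 'ROWS'. ROWS is JSON, a list of rows, each a list of 7 numbers: the turn, a rotation vector about the tool's x, y, z in degrees, then the shift along the tool's x, y, z in mm, then the opening, from 0 (shut) to 1 (fully open). A call has 1 to 20 rows; each row shifts and turns the commanded pose from where the row before left it, along the tool's axes as they then stand; what a row does not reach is not made up. A row lasts 1/8 s, in which the tool goes at most 62.5 mm and 10.7 degrees, less where a joint would pass 70% of its speed; a pose out of reach is approached as far as the arm can. A call is refused whole if a number of a shift passes 62.5 or a number of a turn 10.7, either way. A call with a gripper value outside its range is refused whole. The fingers move at their own pace and stop on an object; the grip force is fixed at half the most. Time passes only in rows, so rows that do not move let the fingers close. It gives the time, the measured TCP pose, the force, the opening and the grip force at its end, in the units of the state.
- status.read_state(): the state, without advancing time (a new reading comes with each control period).
- cams.read_camera(name): name is "scene" or "top" or "wrist"; returns a dict with "img" (480x640x3 uint8, red, green, blue), "mtx" (3x3 intrinsics, pixels), "world_to_cam" (4x4, takes a point from world to camera coordinates); the wrist camera has in their place "hand_eye" (4x4, takes a point from camera to tool coordinates, whose origin is the TCP and whose axes are the flange's). Camera axes: x right, y down, z forward; pixel columns grow to the right and rows downward; lengths in m; the calibration is good to about 2 mm. A picture is of the moment at which its call begins: read the wrist's pose just before it. There is no depth.
- ctrl.close_job(): hands the job in; it is judged then, once.
Trained networks look in the newest picture that a camera, given by its name, has taken for a name from the list of things; names that differ only in an ending like _2 or _b are one class to them, and where a whole thing is asked for, a point or a joint stands for the part that bears it (a point fixed in the world has none). Each returns a list of dicts, best first, with "p" (0 to 1); they miss things now and then, are a little off and sometimes report something else, mostly with a low value. They report only what shows in the picture. A call takes as long as a camera call.
- nets.trace(camera, query): "pixels" (480x640 bool, what is visible of it).
- nets.spot_point(camera, query): "at" ([x, y, z] in m, in world coordinates, good to about 4 mm: a listed point, or the origin of a listed thing).
The state is a dict: "time": time; "qpos": joint angles; "qvel": joint speeds; "joint_efforts": joint torques, N m; "eef_pos": TCP position; "tcp_rot": TCP orientation; "force": force on the tool from outside, world axes, zero at the start; "torque": the same for the moment, N m; "gripper_width": opening from 0.0 (shut) to 1.0 (fully open); "grasp_force": force on a finger pad.
Only numpy, scipy, OpenCV 4.12 (cv2) and the standard library are available. Lean on these libraries where they do the work, as an engineer would, in place of code of your own. Each camera call takes 0.05 s, during which the arm holds its last target. There are 200 camera calls.

## Working session

There is one attempt and no reset: what is moved stays moved. The work goes in short steps, Python scripts to look and compute and a shell command to move; the robot and the scene stay as the last step left them, time stands still between calls to the robot, and variables do not carry over. Pictures are saved under pics/ and viewed, at most 10 in all, crops included, and the job is handed in when it is done.

```bash
mkdir -p pics
python3 - <<'E'
from rig import status,cams,nets
import cv2,numpy as np
s=status.read_state();print(s['time'],s['eef_pos'],s['tcp_rot'],s['gripper_width'],s['force'])
for c in ["scene","top"]:
    im=cams.read_camera(c)['img'];cv2.imwrite(f'pics/{c}0.png',im[:,:,::-1])
    for q in ["reader_a","reader_a_push","vial","reader_a_gate","reader_a_pin_at","weight","bung"]:
        for d in nets.spot_point(c,q)[:4]: print(c,q,np.round(d['at'],3),round(d['p'],2))
E
```

```text
0.0 [ 0.18496186 -0.54392813  0.23045333] [-3.13976707e+00 -3.44091970e-05  3.27789697e-01] 1.0000834305289075 [-0.88720454 -0.15385041  0.40271465]
scene reader_a [0.59  0.137 0.   ] 0.83
scene reader_a [ 0.59  -0.158 -0.004] 0.82
scene reader_a [0.481 0.363 0.003] 0.35
scene reader_a_gate [ 0.612 -0.16   0.073] 0.65
scene reader_a_pin_at [ 0.55  -0.208  0.04 ] 0.87
scene bung [0.586 0.378 0.004] 0.69
scene bung [ 0.366 -0.005  0.   ] 0.41
top reader_a [ 0.592  0.138 -0.003] 0.87
top reader_a [ 0.592 -0.164  0.003] 0.63
top reader_a_push [ 0.477 -0.167  0.042] 0.88
top vial [ 0.579 -0.162  0.041] 0.57
top reader_a_gate [ 0.618 -0.158  0.07 ] 0.82
top reader_a_pin_at [ 0.553 -0.212  0.036] 0.59
top weight [ 0.693 -0.013 -0.004] 0.46
```

View pics/scene0.png

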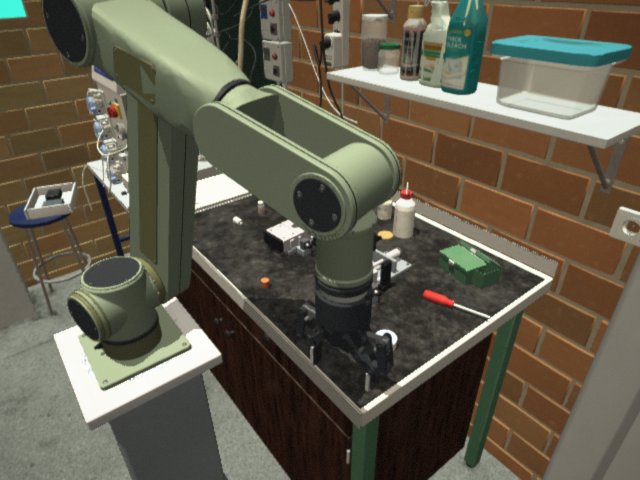

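View pics/top0.png

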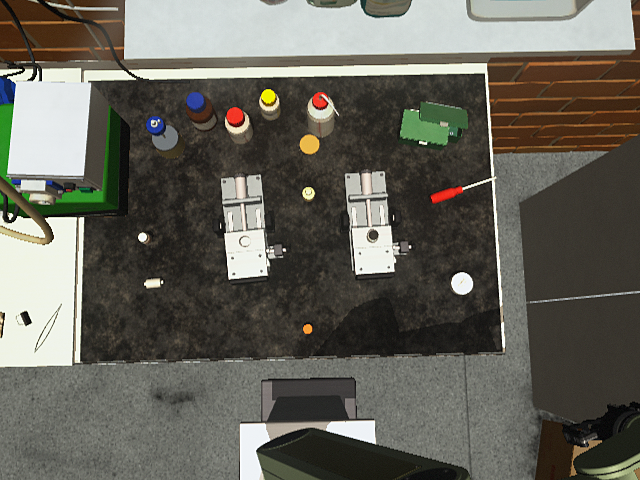

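Run:
```python
import cv2
im=cv2.imread('pics/top0.png')[165:290,205:425]
cv2.imwrite('pics/crop.png',cv2.resize(im,None,fx=3.6,fy=3.6,interpolation=cv2.INTER_CUBIC))
```

```text
(no output)
```

View pics/crop.png

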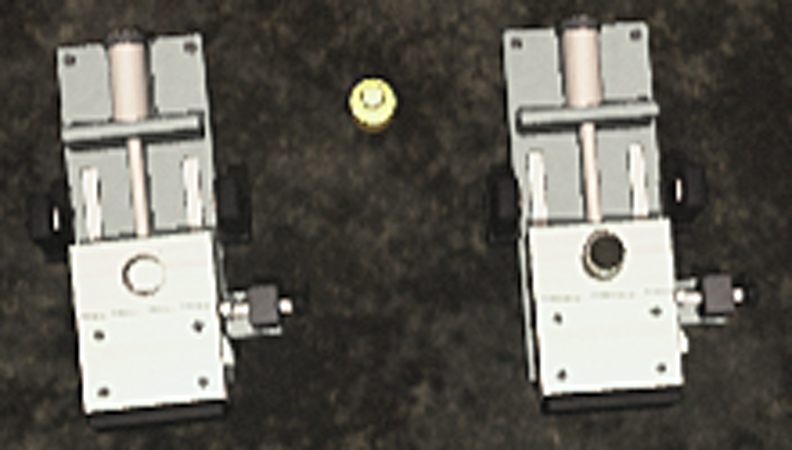

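Run:
```python
from rig import cams
import numpy as np
c=cams.read_camera("top");K=c['mtx'];T=c['world_to_cam'];R,t=T[:3,:3],T[:3,3]
o=-R.T@t;print('cam',o)
def bp(u,v,z):
    d=R.T@np.linalg.inv(K)@[u,v,1];return o+d*(z-o[2])/d[2]
for n,(u,v),z in [('FL',(540,397),.059),('FR',(682,386),.059),('RL',(527,228),.059),('RR',(667,217),.059),('cap',(607,247),.094),('bedRL',(504,32),.016),('bedRR',(647,23),.016),
 ('emptyFL',(86,412),.059),('eFR',(225,402),.059),('knob',(742,296),.045),('ecirc',(145,274),.059)]:
    print(n,np.round(bp(205+u/3.6,165+v/3.6,z),4))
```

```text
cam [ 0.37811088 -0.01238165  1.36365   ]
FL [ 0.4856 -0.121   0.059 ]
FR [ 0.4907 -0.2128  0.059 ]
RL [ 0.596  -0.1161  0.059 ]
RR [ 0.6013 -0.2076  0.059 ]
cap [ 0.5769 -0.1636  0.094 ]
bedRL [ 0.7386 -0.1082  0.016 ]
bedRR [ 0.7428 -0.2058  0.016 ]
emptyFL [0.4825 0.1709 0.059 ]
eFR [0.487  0.0816 0.059 ]
knob [ 0.5501 -0.2567  0.045 ]
ecirc [0.5712 0.1324 0.059 ]
```

The right-hand reader (y≈-0.165) has a dark vial cap standing above its pocket, at about px (374,234). The left reader's pocket at about (245,241) is flush and empty. Reader A's yaw is about 0.05, its face is at about (0.478, -0.168), and the stop pin and gate are where they should be.

```bash
python3 -m crank '[[0,0,8,0,0,0,0],[0,0,8,0,0,0,0],[0,0,0,27,-40,0,0],[0,0,0,27,-40,0,0],[0,0,0,27,-40,0,0],[0,0,0,27,-40,0,0],[0,0,0,27,-40,0,0],[0,0,0,27,-40,0,0],[0,0,0,27,-40,0,0],[0,0,0,27,-40,0,0],[0,0,0,27,-40,0,0],[0,0,0,0,0,0,0],[0,0,0,0,0,0,0]]'
python3 - <<'E'
from rig import status,cams,nets
import cv2,numpy as np
s=status.read_state();print(s['time'],s['eef_pos'],s['tcp_rot'],s['gripper_width'],s['force'])
im=cams.read_camera("wrist")['img'];cv2.imwrite('pics/w1.png',im[:,:,::-1])
for c in ["wrist","scene"]:
    if c=="scene": cams.read_camera(c)
    for q in ["reader_a","reader_a_push","vial","reader_a_gate","reader_a_pin_at","bung"]:
        for d in nets.spot_point(c,q)[:2]: print(c,q,np.round(d['at'],3),round(d['p'],2))
E
```

```text
time: 2.48
eef_pos: [0.4102, -0.1732, 0.2313]
tcp_rot: [3.141, 0.0, 0.049]
force: [1.0, -0.1, -0.9]
gripper_width: -0.002
grasp_force: 0.0
2.475 [ 0.41017642 -0.17323848  0.23131609] [3.14104804e+00 3.06905246e-04 4.91644963e-02] -0.0022899278293584302 [ 0.99230547 -0.0608371  -0.89709817]
wrist reader_a_push [ 0.478 -0.168  0.037] 0.74
wrist reader_a_push [ 0.463 -0.378 -0.   ] 0.25
wrist vial [ 0.576 -0.16   0.044] 0.71
wrist vial [ 0.478 -0.168  0.037] 0.37
wrist reader_a_gate [ 0.476 -0.168  0.035] 0.56
wrist reader_a_pin_at [ 0.55  -0.216  0.039] 0.78
wrist reader_a_pin_at [ 0.479 -0.169  0.036] 0.59
wrist bung [ 0.367 -0.005 -0.   ] 0.91
scene reader_a [ 0.593  0.14  -0.002] 0.81
scene reader_a [0.588 0.381 0.003] 0.75
scene reader_a_push [ 0.477 -0.173  0.041] 0.72
scene vial [ 0.578 -0.162  0.044] 0.64
scene vial [ 0.363 -0.004 -0.003] 0.49
scene reader_a_gate [ 0.61  -0.16   0.074] 0.7
scene reader_a_gate [ 0.592 -0.159 -0.004] 0.3
scene reader_a_pin_at [ 0.551 -0.208  0.039] 0.74
scene bung [ 0.365 -0.008 -0.003] 0.61
```

View pics/w1.png

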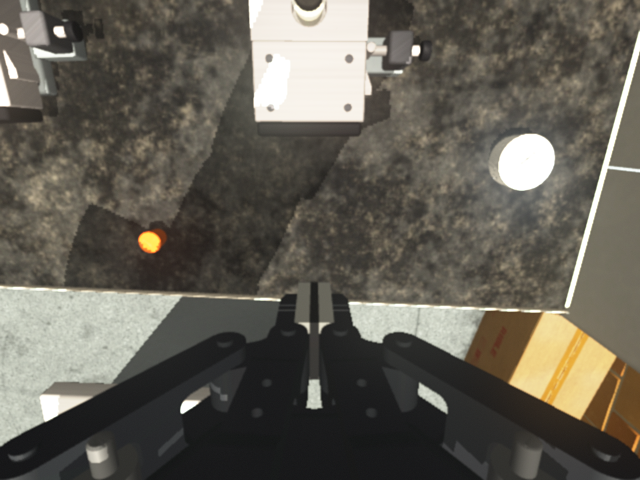

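```bash
python3 - <<'E'
from rig import cams
print(cams.read_camera("wrist")['hand_eye'].round(3))
E
python3 -m crank '[[0,0,0,0,-2,40,0],[0,0,0,0,0,50,0],[0,0,0,0,0,50,0],[0,0,0,0,0,40,0],[0,0,0,0,0,11,0],[0,0,0,20,0,0,0],[0,0,0,10,0,0,0],[0,0,0,0,0,0,0]]'
```

```text
[[-0.001 -0.96  -0.278  0.07 ]
 [ 1.    -0.001 -0.    -0.001]
 [-0.    -0.278  0.96  -0.143]
 [ 0.     0.     0.     1.   ]]
time: 4.22
eef_pos: [0.4415, -0.1699, 0.0412]
tcp_rot: [3.14, -0.002, 0.049]
force: [-0.2, 0.9, -0.5]
gripper_width: 0.001
grasp_force: 0.0
```

```bash
python3 -m crank '[[0,0,0,8,0,0,0],[0,0,0,8,0,0,0],[0,0,0,6,0,0,0],[0,0,0,6,0,0,0],[0,0,0,6,0,0,0],[0,0,0,0,0,0,0]]'
```

```text
time: 4.97
eef_pos: [0.4732, -0.1678, 0.0401]
tcp_rot: [-3.141, 0.003, 0.049]
force: [-4.5, -0.1, 2.6]
gripper_width: 0.003
grasp_force: 2.1
```

```bash
python3 -m crank '[[0,0,0,6,0,0,0],[0,0,0,6,0,0,0],[0,0,0,6,0,0,0],[0,0,0,6,0,0,0],[0,0,0,6,0,0,0],[0,0,0,6,0,0,0],[0,0,0,0,0,0,0]]'
```

```text
time: 5.85
eef_pos: [0.5079, -0.1661, 0.04]
tcp_rot: [-3.141, 0.005, 0.049]
force: [-6.9, -1.3, 3.6]
gripper_width: -0.004
grasp_force: 3.5
```

```bash
python3 -m crank '[[0,0,0,5,0,0,0],[0,0,0,5,0,0,0],[0,0,0,4,0,0,0],[0,0,0,0,0,0,0]]'
```

```text
time: 6.35
eef_pos: [0.5211, -0.1654, 0.04]
tcp_rot: [-3.141, 0.007, 0.049]
force: [-8.9, -2.7, 4.9]
gripper_width: -0.003
grasp_force: 4.5
```

```bash
python3 -m crank '[[0,0,0,3,0,0,0],[0,0,0,2,0,0,0],[0,0,0,0,0,0,0]]'
```

```text
time: 6.72
eef_pos: [0.5257, -0.1652, 0.04]
tcp_rot: [-3.141, 0.007, 0.049]
force: [-9.8, -2.1, 7.1]
gripper_width: -0.001
grasp_force: 4.8
```

```bash
python3 -m crank '[[0,0,0,2,0,0,0],[0,0,0,0,0,0,0]]'
```

```text
time: 6.98
eef_pos: [0.5276, -0.1651, 0.04]
tcp_rot: [-3.141, 0.007, 0.049]
force: [-9.5, -2.6, 6.0]
gripper_width: 0.003
grasp_force: 4.9
```

```bash
python3 -m crank '[[0,0,0,2,0,0,0],[0,0,0,0,0,0,0]]'
```

```text
time: 7.22
eef_pos: [0.5279, -0.165, 0.04]
tcp_rot: [-3.14, 0.011, 0.05]
force: [-14.1, -3.6, 9.7]
gripper_width: 0.002
grasp_force: 7.0
```

```bash
python3 -m crank '[[0,0,0,2,0,0,0],[0,0,0,0,0,0,0]]'
```

```text
time: 7.48
eef_pos: [0.5279, -0.165, 0.04]
tcp_rot: [-3.14, 0.015, 0.05]
force: [-18.4, -5.1, 13.2]
gripper_width: 0.002
grasp_force: 9.5
```

```bash
python3 -m crank '[[0,0,0,-5,0,0,0],[0,0,0,-6,0,0,0],[0,0,0,-6,0,0,0],[0,0,0,-6,0,0,0],[0,0,0,-8,0,0,0],[0,0,0,-15,0,0,0],[0,0,0,-25,0,0,0],[0,0,0,-40,0,0,0],[0,0,0,0,0,-50,0],[0,0,0,0,0,-60,0],[0,0,0,0,0,-40,0],[0,0,0,0,0,0,0],[0,0,0,0,0,0,0]]'
python3 - <<'E'
from rig import status,cams,nets
import cv2,numpy as np
w=cams.read_camera("wrist")['img'];t=cams.read_camera("top")['img']
for c in ["wrist","top"]:
    for q in ["reader_a_push","vial","reader_a_gate"]:
        for d in nets.spot_point(c,q)[:2]: print(c,q,np.round(d['at'],3),round(d['p'],2))
t=cv2.resize(t[165:290,205:425],(800,455),interpolation=cv2.INTER_CUBIC)
cv2.imwrite('pics/t2.png',t[:,:,::-1]);cv2.imwrite('pics/w2.png',w[:,:,::-1])
E
```

```text
time: 9.1
eef_pos: [0.4235, -0.17, 0.1896]
tcp_rot: [-3.141, 0.001, 0.048]
force: [0.4, -0.1, -0.3]
gripper_width: 0.002
grasp_force: 0.0
wrist reader_a_push [ 0.518 -0.166  0.037] 0.66
top reader_a_push [ 0.518 -0.165  0.042] 0.55
top vial [ 0.616 -0.162  0.042] 0.69
top reader_a_gate [ 0.69  -0.011 -0.002] 0.71
```

View pics/t2.png

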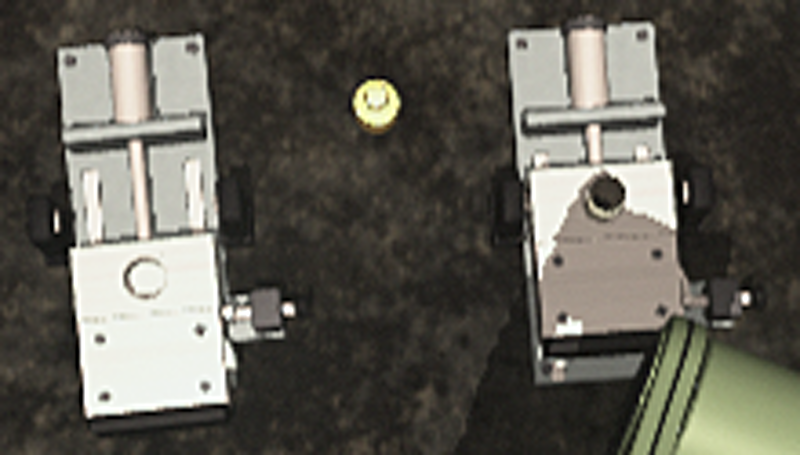

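View pics/w2.png

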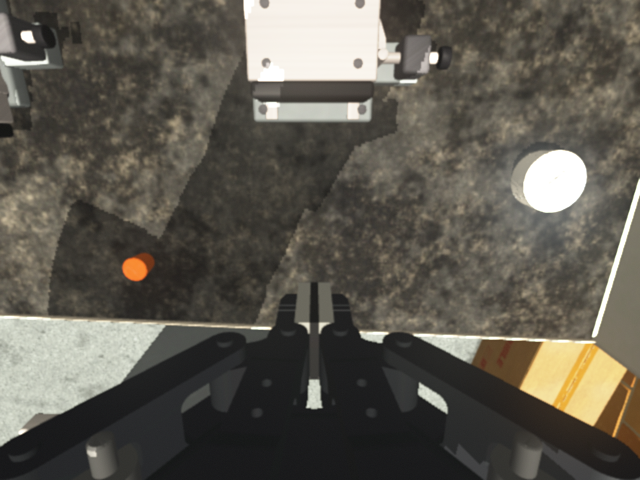

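The carriage has stopped 40 mm in from home (push face from 0.478 to 0.518). The vial cap, at crop (605,195), sits between the gate posts and is still upright. The empty reader and the bystanders in view haven't moved, and the robot is clear.

```bash
python3 -c "
from rig import ctrl
print(ctrl.close_job())"
```

```text
the job is handed in; nothing more can be done
None
```

I pushed reader_a's carriage in to the end stop and let it go; it came back and stayed at 40 mm, latched on the stop pin, with the vial upright between the light-gate posts, and I handed the job in at about 9 s.

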